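Clamp a bottle in the labelling jig

TASK

Take the unlabelled bottle out of its small plain wooden rest and lay it in the two saddles of the labelling jig, its body centred over the saddles and its neck under the raised clamp finger; set it down, do not drop it. Then press the jig's sprung lever all the way down until the catch holds it down by itself, and let go. Leave the other things on the table where they are.

Things in the scene. Friction and masses are not known exactly. Their poses are not given: they have to be found in the camera images.
- jig: Labelling jig fixed on the table: light wooden plank 185 x 335 x 18 mm (x -75 to 110, y -83 to 253) with two V saddles, a clamp and a lever. Origin on the table top under the midpoint of the saddles; z up, y along the bottle axis towards the neck end. Saddles: 14 mm thick, 84 mm wide, at y = -40 and +40 mm, top 55 mm high, 45 degree flanks; between them fingers have free room.
- jig_seat (a point): Where the origin of a well laid bottle comes to lie: over the jig's origin, 63 mm above the table, the bottle's axis parallel to jig y, neck to +y. Along the bottle 15 mm either way is fine; the saddles centre it sideways.
- clamp_spot (a point): Where the shut clamp finger crosses the bottle's axis: jig x = 0, y = 107, height 63 mm. Finger (16 mm wide) and lever are one piece on a steel shaft along y at jig x = 85, height 85 mm, y 88 to 228. Lever up, the finger stands steeply at x > 30 mm, up to 190 mm high, so the bottle can be lowered straight down; latched, it is 5 mm above the neck.
- catch_top (a point): Top centre of the catch housing, an aluminium block 26 x 24 mm, 93 mm high, at jig x = -33, y = 240 mm, beside the lever's handle; its sprung slanted bolt points to -y and snaps over a pin of the handle.
- lever (a joint): Angle of the sprung lever: 0 = fully up (a spring pushes it there), grows as it is pressed down. The catch snaps over it at about 1.21 and holds it at about 1.2; its stop is at 1.235. Pressing at the grip takes about 3 N at first and about 10 N at the end.
- lever_grip (a point): Centre of the black round cross grip at the end of the lever handle: cylinder of 22 mm diameter, 56 mm long, along jig y. It moves with the lever in an arc of radius 190 mm about lever_pivot: lever up it is about 250 mm high and 13 mm to -x of the jig's origin, latched about 53 mm high at jig x = -102 mm. The handle is a flat steel bar 14 mm wide.
- lever_pivot (a point): Point on the lever's hinge axis (parallel to jig y) level with the handle: jig x = 85, y = 200, height 85 mm. Fixed to the jig.
- bottle: The unlabelled dark glass bottle with a yellow cap, lying in the rest, about 0.4 kg. Origin on its axis at the middle of the cylindrical body (the point to grip, near its centre of mass); its y axis runs along the bottle towards the neck. Body 56 mm diameter from y = -60 to +60 mm, shoulder to y = 82, neck and cap 30 mm diameter from y = 82 to the end at y = 135 mm.
- bottle_neck (a point): Point on the bottle's axis in the middle of the neck, 110 mm from the bottle's origin.
- rest: Small plain wooden rest fixed on the table, plank 100 x 130 x 18 mm with two saddles just like the jig's (y = -40 and +40 mm). Origin on the table top below the middle; y along the bottle. The bottle lies in it at the start, axis 63 mm above the table.
- full_bottle: Bystander: a labelled bottle standing upright, 56 mm diameter, 195 mm tall. Origin at the centre of its underside.
- jar: Bystander: glass jar with a lid, 72 mm diameter, 90 mm tall. Origin at the centre of its underside.
- label_roll: Bystander: roll of blank paper labels standing on its flat side, 84 mm diameter, 60 mm tall. Origin at the centre of its underside.
Things that resemble listed ones, but are neither listed nor needed, are in the scene too. What is shaped like the bottle but green or turquoise is not meant.

How it is judged (in metres and radians):
On the way, in this order (a step that is already met when the one before it is completed fails the run):
1. the bottle lies in the jig's saddles, let go, while the lever is still up (x of bottle in the frame of jig between -0.008 and 0.008 m and y of bottle in the frame of jig between -0.018 and 0.018 m and z of bottle in the frame of jig between 0.055 and 0.071 m and angle between the y axis of bottle and the y axis of jig, either way round below 0.12 rad and y of bottle_neck in the frame of jig above 0.05 m and contact force between the fingers and bottle below 0.2 N and value of joint lever below 0.3 rad), for 0.2 s.
2. the lever is pressed all the way down with the bottle in the jig (x of bottle in the frame of jig between -0.008 and 0.008 m and y of bottle in the frame of jig between -0.018 and 0.018 m and z of bottle in the frame of jig between 0.055 and 0.071 m and angle between the y axis of bottle and the y axis of jig, either way round below 0.12 rad and y of bottle_neck in the frame of jig above 0.05 m and value of joint lever above 1.15 rad), for 0.2 s.
At the end, for the whole second after the job is handed in: Bottle at rest in the jig's saddles: axis within 8 mm of the middle line and seated height, body centre within 18 mm of the saddles' middle, parallel to the jig within 0.12 rad, neck towards the clamp; lever held down beyond 1.15 rad by the catch (all of step 2 and linear speed of bottle below 0.03 m/s); the robot touches nothing.
It fails at once if the bottle is dropped or thrown: it moves faster than 0.5 m/s while no finger holds it (linear speed of bottle above 0.5 m/s and contact force between the fingers and bottle below 0.2 N).
It fails at once if the labelled bottle is moved more than 30 mm or tipped over (distance of full_bottle from where it was at the start of the episode above 0.03 m or angle between full_bottle's own z axis and vertical above 0.5 rad).
It fails at once if the jar is moved more than 30 mm or tipped over (distance of jar from where it was at the start of the episode above 0.03 m or angle between jar's own z axis and vertical above 0.5 rad).
It fails at once if the roll of labels is moved more than 30 mm or tipped over (distance of label_roll from where it was at the start of the episode above 0.03 m or angle between label_roll's own z axis and vertical above 0.5 rad).
It also fails if it takes over 56 s, if anything falls off the work surface, if the arm or the gripper's body presses on something with over 40 N, if the wrist force passes 120 N, or if a joint passes its speed limit or range.

ROBOT

A 6-joint arm with a two-finger parallel gripper is mounted at the origin on the work surface. World frame = base frame: x ahead of the robot, y to its left, z up, the work surface at z = 0. Lengths are in mm, angles in degrees, forces in N, time in s.
With the tool pointing down it reaches from about 300 to 850 mm from the base axis. Payload 4.2 kg.
Tool frame: the origin (TCP) lies midway between the tips of the shut fingers; the grasp point (between the pads) lies 19 mm behind it (env.grasp_offset is the distance from the TCP to the grasp point, in mm); z points along the fingers, y is the line along which they close (so a half turn about z gives the same grasp; the last joint's range is limited). The gripper opens to 91 mm and grips with 3 to 60 N. Pads are 32 mm wide; open, the fingers measure 118 mm over their backs; the gripper's body (76 mm by 178 mm) begins 60 mm behind the grasp point.
Start: joints at [-72.365, 18.312, 89.639, -0, 72.044, -1.146], TCP at [185.131, -544.398, 213.976] pointing down, gripper open.
Joint ranges: [-177.97, 177.97], [-48.28, 115.42], [12.27, 149.76], [-77.06, 257.06], [2.81, 150.46], [-146.56, 146.56]. Speed limits (degrees/s): [147.25, 147.25, 180, 180, 180, 180].

INTERFACE

Orientations are given as [roll, pitch, yaw] about the fixed x, y, z axes, in that order (R = Rz(yaw) Ry(pitch) Rx(roll)).
In Python, from workcell import env, optics gives the robot as it stands. The module is installed in compiled form; this text tells all that it offers.
- The arm moves only by the tool send_rows, never from a script. Its argument "targets" is a list that holds one entry, the list of rows, each a list of 7 numbers: the turn, a rotation vector about the world's x, y, z scaled (see below), then the shift along the world's x, y, z scaled (see below), then the closure, from -1 (fully open) to 1 (shut). In form: [[[rx, ry, rz, x, y, z, gripper], ...]]. A call has 1 to 12 rows; each row shifts and turns the commanded pose from where the row before left it; what a row does not reach is not made up. The controller multiplies each number of a shift by 0.2 m and each number of a turn by pi/2 rad. A row lasts 1/10 s, in which the tool goes at most 50 mm and 8.59 degrees, less where a joint would pass 70% of its speed; a pose out of reach is approached as far as the arm can. A call with a number of a shift or a turn outside -1 to 1 is refused whole. A call with a gripper value outside its range is refused whole. The fingers move at their own pace and stop on an object; "grip_force" is the grip in N (left out, the last holds). Time passes only in rows, so rows that do not move let the fingers close. It gives the time, the measured TCP pose, the force, the opening and the grip force at its end, in the units of the state.
- env.state(): the state, without advancing time (a new reading comes with each control period).
- optics.grab_frame(name): name is "scene" or "top"; returns (picture, depth): 384x512x3 uint8, red, green, blue; 384x512 float32, mm along the optical axis (not along the pixel's ray), 0 where there is no reading.
- optics.camera_info(name): a dict with "camera_matrix" (3x3 intrinsics, pixels), "k1" (the pictures are not rectified: a ray, as slopes to the right and down, at radius r is drawn at 1 + k1 r^2 times it, then the intrinsics apply), "R" (3x3) and "t" (3): a world point X has camera coordinates R X + t. Camera axes: x right, y down, z forward; pixel columns grow to the right and rows downward; lengths in mm; the calibration is good to about 2 mm. A picture is of the moment at which its call begins. camera_info takes no time and is no camera call.
- env.job_done(): hands the job in; it is judged then, once.
Trained networks look in the newest picture that a camera, given by its name, has taken for a name from the list of things; names that differ only in an ending like _2 or _b are one class to them, and where a whole thing is asked for, a point or a joint stands for the part that bears it (a point fixed in the world has none). Each returns a list of dicts, best first, with "conf" (0 to 1); they miss things now and then, are a little off and sometimes report something else, mostly with a low value. They report only what shows in the picture. A call takes as long as a camera call. They do not tell look-alikes from the thing itself.
- optics.silhouettes(camera, name): "mask" (384x512 bool, what is visible of it) and "at" ([column, row] in pixels, amid what is visible of it).
- optics.place_of(camera, name): "at" ([column, row] in pixels: a listed point, or the origin of a listed thing).
The state is a dict: "time_s": time; "qpos": joint angles; "qvel": joint speeds; "effort": joint torques, N m; "ee_pos": TCP position; "ee_rot": TCP orientation; "force": force on the tool from outside, world axes, zero at the start; "torque": the same for the moment, N m; "gripper_width": finger opening in mm; "gripper_force": force on a finger pad.
Only numpy, scipy, OpenCV 4.12 (cv2) and the standard library are available. Lean on these libraries where they do the work, as an engineer would, in place of code of your own. Each camera call takes 0.05 s, during which the arm holds its last target. There are 200 camera calls.

## Working session

There is one attempt and no reset: what is moved stays moved. The work goes in short steps, Python scripts to look and compute and a tool call to move; the robot and the scene stay as the last step left them, time stands still between calls to the robot, and variables do not carry over. Pictures are saved under pics/ and viewed, at most 10 in all, crops included, and the job is handed in when it is done.

Besides the shell and the picture viewer there is one more tool, called after ">>>" by a JSON object that holds its "fn" and its "kwargs", one argument or row to a line. send_rows: Moves the arm, as the interface text tells. Its arguments: {"type":"object","properties":{"targets":{"type":"array"},"grip_force":{"type":"number"}},"required":["targets"]}

```bash
mkdir -p pics; cat > h.py <<'E'
import numpy as np, cv2
from workcell import env, optics
def ray(cam,px):
    c=optics.camera_info(cam);K=np.array(c["camera_matrix"]);k=c["k1"]
    d=np.linalg.solve(K,[px[0],px[1],1.0])[:2];u=d.copy()
    for _ in range(20): u=d/(1+k*(u@u))
    R=np.array(c["R"]);t=np.array(c["t"])
    return -R.T@t, R.T@np.array([u[0],u[1],1.0])
def at_z(cam,px,z):
    o,d=ray(cam,px);return o+d*(z-o[2])/d[2]
def at_depth(cam,px,dep):
    o,d=ray(cam,px);return o+d*dep
def proj(cam,X):
    c=optics.camera_info(cam);p=np.array(c["R"])@np.array(X,float)+np.array(c["t"])
    u=p[:2]/p[2];u=u*(1+c["k1"]*(u@u));K=np.array(c["camera_matrix"]);return (K@[u[0],u[1],1])[:2]
def tri(c1,p1,c2,p2):
    o1,d1=ray(c1,p1);o2,d2=ray(c2,p2)
    s=np.linalg.lstsq(np.c_[d1,-d2],o2-o1,rcond=None)[0]
    a=o1+d1*s[0];b=o2+d2*s[1];return (a+b)/2,np.linalg.norm(a-b)
E
cat > a.py <<'E'
from h import *
np.set_printoptions(precision=1,suppress=True)
for cam in("top","scene"):
    im,dp=optics.grab_frame(cam);cv2.imwrite(f"pics/{cam}0.png",im[:,:,::-1]);np.save(f"{cam}0.npy",dp);
    o,_=ray(cam,[256,192]);print(cam,o)
    for n in "jig_seat clamp_spot catch_top lever_grip lever_pivot bottle bottle_neck rest jig full_bottle jar label_roll".split():
        print(n,[(round(r["conf"],2),np.round(r["at"],1).tolist()) for r in optics.place_of(cam,n)])
print(env.state(),env.grasp_offset)
E
python3 a.py; python3 -c "
import cv2,numpy as np
cv2.imwrite('pics/b.png',np.vstack([cv2.resize(cv2.imread(f'pics/{c}0.png'),(400,300)) for c in('top','scene')]))"
```

```text
top [ 394.   -14.4 1318.7]
jig_seat [(0.89, [237.6, 164.0])]
clamp_spot [(0.95, [205.3, 163.6])]
catch_top [(0.59, [168.5, 171.1])]
lever_grip []
lever_pivot [(0.65, [178.7, 138.2])]
bottle [(0.94, [352.3, 149.6]), (0.78, [400.3, 218.6]), (0.67, [238.6, 167.2]), (0.6, [339.0, 201.5])]
bottle_neck [(0.94, [297.9, 277.7]), (0.83, [381.2, 159.2]), (0.59, [388.6, 247.1]), (0.58, [310.2, 202.1])]
rest [(0.67, [335.4, 204.7]), (0.44, [200.9, 162.2])]
jig [(0.77, [238.7, 169.9])]
full_bottle [(0.82, [310.4, 137.8]), (0.2, [339.4, 204.6])]
jar [(0.86, [115.9, 178.4])]
label_roll [(0.73, [276.1, 135.3]), (0.64, [171.5, 154.9])]
scene [1415.4  131.5 1474.8]
jig_seat [(0.86, [279.0, 233.4]), (0.66, [187.1, 189.8])]
clamp_spot [(0.63, [304.4, 239.3]), (0.24, [406.5, 247.9])]
catch_top [(0.64, [349.6, 235.3]), (0.22, [187.1, 189.0])]
lever_grip [(0.81, [342.1, 216.3]), (0.71, [212.1, 197.9])]
lever_pivot [(0.66, [334.9, 268.2])]
bottle [(0.87, [212.7, 159.1]), (0.77, [184.0, 190.1]), (0.72, [163.3, 239.3]), (0.65, [136.2, 174.4])]
bottle_neck [(0.94, [133.1, 226.0]), (0.82, [236.5, 149.0]), (0.73, [211.9, 197.7]), (0.56, [151.5, 160.0]), (0.18, [280.5, 242.9])]
rest [(0.6, [189.1, 202.3])]
jig [(0.66, [280.0, 243.4]), (0.64, [348.2, 235.3]), (0.57, [340.3, 213.6])]
full_bottle [(0.65, [196.3, 262.6])]
jar [(0.65, [405.7, 248.6])]
label_roll [(0.96, [234.2, 269.3]), (0.53, [333.1, 266.1])]
{'time_s': 1.3, 'qpos': array([-72.4,  18.3,  89.6,  -0. ,  72. ,  -1.1]), 'qvel': array([ 0.1,  0. , -0. , -0. , -0. ,  0. ]), 'effort': array([  0. , -41.2, -23.2,   0.1,   0. ,   0. ]), 'ee_pos': array([ 185.1, -544.4,  214. ]), 'ee_rot': array([180. ,   0. ,  18.8]), 'force': array([ 0.4,  0.1, -0.9]), 'torque': array([0., 0., 0.]), 'gripper_force': 0.0, 'gripper_width': 91.51159188410456} 18.8
```

View pics/top0.png

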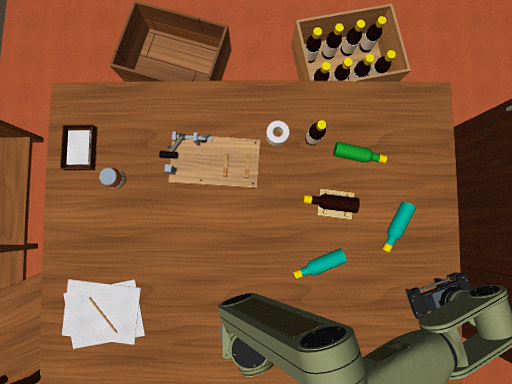

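View pics/scene0.png

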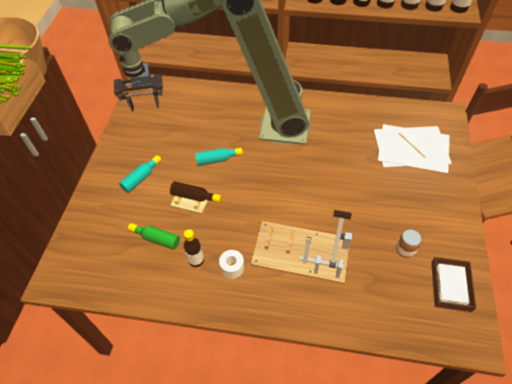

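The dark bottle lies at top (339,202), scene (184,190), with its neck to the left in the top view. Look-alikes, top pixels: green (352,150), turquoise (400,219) and (320,264), upright labelled (316,132), plus the crate bottles. I choose the dark one lying in the rest.

```bash
cat > b.py <<'E'
from h import *
np.set_printoptions(precision=1,suppress=True)
P=dict(jig_seat=([237.6,164],[279,233.4]),clamp=([205.3,163.6],[304.4,239.3]),catch=([168.5,171.1],[349.6,235.3]),grip=([169,155],[342.1,216.3]),pivot=([178.7,138.2],[334.9,268.2]),bottle=([339,201.5],[184,190.1]),neck=([310.2,202.1],[211.9,197.7]),rest=([335.4,204.7],[189.1,202.3]))
for n,(a,b) in P.items(): print(n,*tri("top",a,"scene",b))
for cam,pb in(("top",(339,202)),("scene",(184,190))):
    im=cv2.imread(f"pics/{cam}0.png");dp=np.load(f"{cam}0.npy")
    v,u=np.mgrid[:384,:512]
    def cloud(m):
        return np.array([at_depth(cam,(x,y),dp[y,x]) for y,x in zip(*np.nonzero(m&(dp>0)))])
    near=np.hypot(u-pb[0],v-pb[1])<45
    dark=(im.max(2)<75)&near
    c=cloud(dark);c=c[(c[:,2]>45)&(c[:,2]<110)]
    print(cam,"dark",len(c),c.mean(0),"zmax",np.percentile(c[:,2],[50,95]))
    top=c
    rect=cv2.minAreaRect(top[:,:2].astype(np.float32));print(rect)
    hsv=cv2.cvtColor(im,cv2.COLOR_BGR2HSV)
    y=cloud((hsv[...,0]>20)&(hsv[...,0]<35)&(hsv[...,1]>180)&(hsv[...,2]>150)&near);y=y[(y[:,2]>30)]
    print("cap",len(y),np.median(y,0),y[:,2].max())
    # jig, world-height classes
    jc=(215,160) if cam=="top" else (300,245)
    c=cloud((abs(u-jc[0])<75)&(abs(v-jc[1])<60));np.save(f"jig_{cam}.npy",c)
    for lo,hi in((12,24),(49,60),(88,98)):
        s=c[(c[:,2]>lo)&(c[:,2]<hi)];r=cv2.minAreaRect(s[:,:2].astype(np.float32));print(lo,hi,len(s),s.mean(0),np.round(r[0],1),np.round(r[1],1),round(r[2],1))
a=cv2.imread("pics/top0.png");b=cv2.imread("pics/scene0.png")
f=lambda i,x,y,w,h:cv2.resize(i[y:y+h,x:x+w],(400,300),interpolation=cv2.INTER_CUBIC)
cv2.imwrite("pics/crop1.png",np.vstack([np.hstack([f(a,290,170,80,60),f(b,150,165,80,60)]),np.hstack([f(a,150,115,120,90),f(b,245,195,120,90)])]))
E
python3 b.py
```

```text
jig_seat [603.1  49.2  72.9] 4.968234989576076
clamp [607.8 154.1  67.4] 20.260550149025306
catch [577.2 298.   78.3] 5.726199526505328
grip [605.  254.7 238.3] 0.10650832688856289
pivot [702.7 261.6  60.5] 5.892903110151432
bottle [ 468.6 -324.6   75.9] 18.355460990624913
neck [ 467.9 -222.2   46.8] 10.787226204669949
rest [ 461.  -326.6  -17.3] 5.823775525741057
top dark 622 [ 463.  -305.8   82.9] zmax [84.4 91.6]
((465.6672668457031, -301.69964599609375), (165.54978942871094, 53.650604248046875), 82.63182830810547)
cap 61 [ 476.8 -201.6   74.2] 82.51314478037125Traceback (most recent call last):
  File "b.py", line 21, in <module>
    c=cloud((abs(u-jc[0])<75)&(abs(v-jc[1])<60));np.save(f"jig_{cam}.npy",c)
  File "b.py", line 9, in cloud
    return np.array([at_depth(cam,(x,y),dp[y,x]) for y,x in zip(*np.nonzero(m&(dp>0)))])
                     ~~~~~~~~^^^^^^^^^^^^^^^^^^^
  File "h.py", line 12, in at_depth
    o,d=ray(cam,px);return o+d*dep
        ~~~^^^^^^^^
  File "h.py", line 4, in ray
    c=optics.camera_info(cam);K=np.array(c["camera_matrix"]);k=c["k1"]
ValueError: time passes only in moves, steps and waits
```

```bash
cat > h.py <<'E'
import numpy as np, cv2, pickle, os
from workcell import env, optics
if not os.path.exists("ci.pkl"): pickle.dump({c:optics.camera_info(c) for c in("top","scene")},open("ci.pkl","wb"))
CI=pickle.load(open("ci.pkl","rb"))
np.set_printoptions(precision=1,suppress=True)
def rays(cam,px):
    c=CI[cam];R=np.array(c["R"]);t=np.array(c["t"])
    u=cv2.undistortPoints(np.array(px,float).reshape(-1,1,2),np.array(c["camera_matrix"],float),np.array([c["k1"],0,0,0.]))[:,0]
    return -R.T@t, np.c_[u,np.ones(len(u))]@R
def ray(cam,px): o,d=rays(cam,[px]);return o,d[0]
def at_z(cam,px,z):
    o,d=ray(cam,px);return o+d*(z-o[2])/d[2]
def cloud(cam,dp,m):
    y,x=np.nonzero(m&(dp>0))
    o,d=rays(cam,np.c_[x,y]);return o+d*dep(dp,y,x)
def dep(dp,y,x): return dp[y,x][:,None]
def proj(cam,X):
    c=CI[cam];R=np.array(c["R"]);return cv2.projectPoints(np.array(X,float).reshape(-1,1,3),cv2.Rodrigues(R)[0],np.array(c["t"],float),np.array(c["camera_matrix"],float),np.array([c["k1"],0,0,0.]))[0][:,0]
def tri(c1,p1,c2,p2):
    o1,d1=ray(c1,p1);o2,d2=ray(c2,p2)
    s=np.linalg.lstsq(np.c_[d1,-d2],o2-o1,rcond=None)[0]
    a=o1+d1*s[0];b=o2+d2*s[1];return (a+b)/2,np.linalg.norm(a-b)
E
python3 - <<'E'
s=open('b.py').read()
s=s.replace('''    def cloud(m):
        return np.array([at_depth(cam,(x,y),dp[y,x]) for y,x in zip(*np.nonzero(m&(dp>0)))])
''','').replace('cloud(','cloud(cam,dp,')
open('b.py','w').write(s)
E
python3 b.py
```

```text
jig_seat [603.1  49.2  72.9] 4.968234989576076
clamp [607.8 154.1  67.4] 20.26055014902525
catch [577.2 298.   78.3] 5.72619952653412
grip [605.  254.7 238.3] 0.10650832684107739
pivot [702.7 261.6  60.5] 5.89290311010615
bottle [ 468.6 -324.6   75.9] 18.355460990655175
neck [ 467.9 -222.2   46.8] 10.787226204670116
rest [ 461.  -326.6  -17.3] 5.823775525760973
top dark 622 [ 463.  -305.8   82.9] zmax [84.4 91.6]
((465.6672668457031, -301.69964599609375), (165.54978942871094, 53.650604248046875), 82.63182830810547)
cap 61 [ 476.8 -201.6   74.2] 82.51314478037125
12 24 3553 [622.8 127.   17.7] [628.7  95.4] [211.7 433.5] 3.3
49 60 279 [703.4 -62.4  56.6] [635.8  79.3] [167.3 466.8] 14.4
88 98 148 [660.7 242.2  92.5] [668.8 245.8] [ 93.6 203.7] 39.8
scene dark 276 [ 481.1 -315.8   79.3] zmax [79.6 91.2]
((474.5777893066406, -305.0220031738281), (159.10496520996094, 45.94950866699219), 81.62353515625)
cap 127 [ 485.2 -225.1   75.4] 199.4953907515412
12 24 3141 [635.8 123.7  18.5] [581.9 110.1] [337.7 489.1] 7.0
49 60 220 [686.5 -11.9  55.3] [648.4  89.4] [190.3 437. ] 8.2
88 98 159 [673.2 230.7  92.8] [672.7 247.2] [107.3 204. ] 39.1
```

View pics/crop1.png

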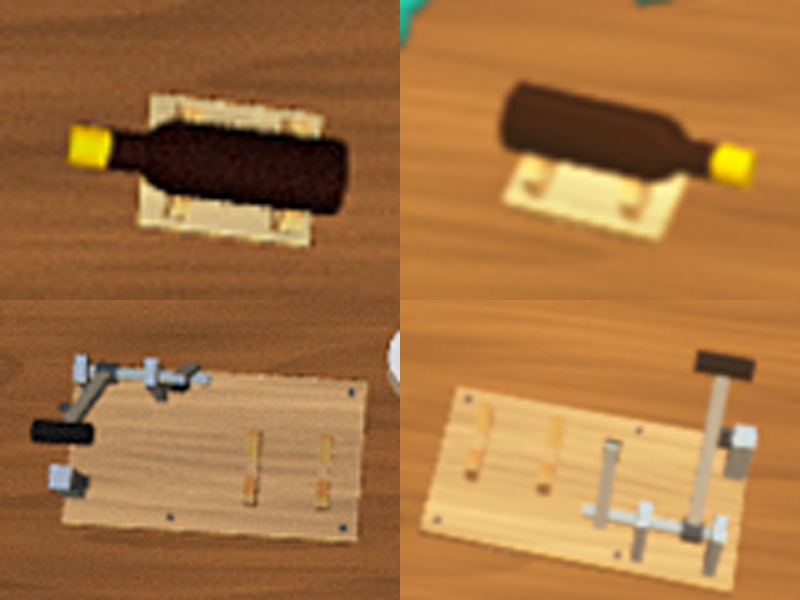

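```bash
cat > c.py <<'E'
from h import *
from scipy.optimize import least_squares
v,u=np.mgrid[:384,:512];C=[];Y=[];J=[]
for cam,pb,jc in(("top",(339,202),(215,160)),("scene",(184,190),(300,245))):
    im=cv2.imread(f"pics/{cam}0.png");dp=np.load(f"{cam}0.npy")
    near=np.hypot(u-pb[0],v-pb[1])<45
    hsv=cv2.cvtColor(im,cv2.COLOR_BGR2HSV)
    c=cloud(cam,dp,(im.max(2)<75)&near);C.append(c[(c[:,2]>45)&(c[:,2]<100)])
    y=cloud(cam,dp,(hsv[...,0]>20)&(hsv[...,0]<35)&(hsv[...,1]>180)&(hsv[...,2]>150)&near);Y.append(y[(y[:,2]>50)&(y[:,2]<100)])
for C_,Y_ in((C[0],Y[0]),(C[1],Y[1]),(np.vstack(C),np.vstack(Y))):
    def f(p):
        d=np.array([np.sin(p[2]),np.cos(p[2]),0]);o=np.array([p[0],-324,p[1]])
        s=(C_-o)@d;b=C_[(s>-65)&(s<60)];b=C_
        w=np.interp(s,[60,82],[28,15]);q=np.linalg.norm(np.cross(C_-o,d),axis=1)-w
        return np.r_[q,np.linalg.norm(np.cross(Y_-o,d),axis=1)-15]
    r=least_squares(f,[463,63,.13],loss="soft_l1",f_scale=2);p=r.x
    d=np.array([np.sin(p[2]),np.cos(p[2]),0]);o=np.array([p[0],-324,p[1]])
    s=(C_-o)@d;t=(Y_-o)@d
    print("bottle",p,np.degrees(p[2]),"rms",np.median(abs(r.fun)),"s body",np.percentile(s,[0.5,2,98]),"cap",np.percentile(t,[2,50,98]))
for cam in("top","scene"):
    im=cv2.imread(f"pics/{cam}0.png");dp=np.load(f"{cam}0.npy")
    jc=(215,160) if cam=="top" else (300,245)
    m=((np.hypot(u-jc[0],v-jc[1])<85)&(im[...,2]>165)&(im[...,1]>130)).astype(np.uint8)
    hsv=cv2.cvtColor(im,cv2.COLOR_BGR2HSV)
    m=cv2.morphologyEx(m,cv2.MORPH_OPEN,np.ones((3,3),np.uint8))
    n,l,st,_=cv2.connectedComponentsWithStats(m);k=1+st[1:,4].argmax()
    pts=np.argwhere(l==k)[:,::-1];o,d=rays(cam,pts);W=o+d*((18-o[2])/d[:,2])[:,None]
    r=cv2.minAreaRect(W[:,:2].astype(np.float32));print(cam,len(pts),np.round(r[0],1),np.round(r[1],1),r[2],cv2.boxPoints(r).round(0).tolist())
    c=np.load(f"jig_{cam}.npy")
    for lo,hi,nm in((85,97,"catch"),(49,60,"sad")):
        s=c[(c[:,2]>lo)&(c[:,2]<hi)]
        q=s[np.hypot(s[:,0]-572,s[:,1]-295)<28] if nm=="catch" else s[(abs(s[:,0]-605)<60)&(abs(s[:,1]-55)<70)]
        print(nm,len(q),q.mean(0) if len(q) else "")
        if nm=="sad":
            for g in (q[q[:,1]<55],q[q[:,1]>=55]): print(len(g),g.mean(0) if len(g) else '', g.min(0),g.max(0)) if len(g) else 0
    g=c[(c[:,2]>225)&(c[:,2]<275)];print("grip",len(g),np.median(g,0),g.min(0),g.max(0))
E
python3 c.py
```

```text
bottle [463.7  61.8   0.1] 7.441468761608369 rms 1.3489521341301192 s body [-58.6 -55.6  99.2] cap [109.3 122.4 135.6]
bottle [462.6  63.6   0.1] 7.559572233637224 rms 2.2001901676046387 s body [-58.  -54.   94.8] cap [104.2 120.7 134.5]
bottle [463.6  62.1   0.1] 7.454641179540149 rms 1.6302104888029874 s body [-58.8 -55.4  97.6] cap [104.8 121.4 135.3]
top 3135 [628.3 138.3] [329.8 182.5] 86.21875 [[526.0, -20.0], [708.0, -32.0], [730.0, 297.0], [548.0, 309.0]]
catch 44 [586.8 293.5  92.1]
sad 48 [602.7  55.   53.2]
25 [599.7  17.4  52.9] [566.3   9.6  49.2] [640.8  24.3  57.5]
23 [605.9  95.7  53.5] [570.1  86.7  49.6] [644.1 105.   58.1]
grip 136 [604.  253.1 256.1] [592.5 224.1 225.5] [623.7 281.8 262.4]
scene 4186 [591.2 138.8] [339.2 261. ] 86.35684967041016 [[450.0, -22.0], [711.0, -39.0], [732.0, 300.0], [472.0, 316.0]]
catch 36 [588.  293.3  92.3]
sad 59 [604.1  55.   53.3]
28 [599.4  13.2  53.6] [563.7   5.2  49. ] [641.2  21.9  57.6]
31 [608.3  92.8  53.1] [569.9  85.   49.1] [650.  101.2  58.4]
grip 148 [611.8 252.1 255.2] [594.1 225.3 225.2] [628.5 280.2 266.2]
```

The dark bottle is confirmed: body, neck and yellow cap all show, lying in the rest. The fit gives its origin at about (463.6, -324, 62.5), yaw -7.45°. The jig origin is at about (604.5, 54), yaw -3.8°, and the catch and grip points agree with that.

>>> {"fn": "send_rows", "kwargs": {
  "targets": [
    [[0,0,0.0708,0.139,0.11,-0.032,-1],[0,0,0.0708,0.139,0.11,-0.032,-1],[0,0,0.0708,0.139,0.11,-0.032,-1],[0,0,0.0708,0.139,0.11,-0.032,-1],[0,0,0.0708,0.139,0.11,-0.032,-1],[0,0,0.0708,0.139,0.11,-0.032,-1],[0,0,0.0708,0.139,0.11,-0.032,-1],[0,0,0.0708,0.139,0.11,-0.032,-1],[0,0,0.0708,0.139,0.11,-0.032,-1],[0,0,0.0708,0.139,0.11,-0.032,-1],[0,0,0,0,0,0,-1],[0,0,0,0,0,0,-1]]
  ]
}}

```text
time_s: 2.5
ee_pos: [463.4, -324.0, 149.8]
ee_rot: [-180.0, 0.0, 82.6]
force: [-0.0, 0.7, 0.8]
gripper_width: 91.4
gripper_force: 0.0
```

>>> {"fn": "send_rows", "kwargs": {
  "targets": [
    [[0,0,0,0,0,-0.13,-1],[0,0,0,0,0,-0.13,-1],[0,0,0,0,0,-0.13,-1],[0,0,0,0,0,-0.08,-1],[0,0,0,0,0,-0.05,-1],[0,0,0,0,0,0,-1],[0,0,0,0,0,0,1],[0,0,0,0,0,0,1],[0,0,0,0,0,0,1],[0,0,0,0,0,0,1],[0,0,0,0,0,0,1],[0,0,0,0,0,0,1]]
  ],
  "grip_force": 25
}}

```text
time_s: 3.7
ee_pos: [463.0, -324.4, 46.4]
ee_rot: [-180.0, 0.0, 82.5]
force: [-1.8, -0.9, 2.8]
gripper_width: 55.3
gripper_force: 25.0
```

>>> {"fn": "send_rows", "kwargs": {
  "targets": [
    [[0,0,0,0,0,0.05,1],[0,0,0,0,0,0.1,1],[0,0,0,0,0,0.13,1],[0,0,0,0,0,0.13,1],[0,0,0,0,0,0.13,1],[0,0,0,0,0,0.08,1],[0,0,0,0,0,0,1],[0,0,0,0,0,0,1]]
  ]
}}

```text
time_s: 4.5
ee_pos: [462.7, -324.0, 169.4]
ee_rot: [-180.0, -0.0, 82.5]
force: [-0.4, -0.2, -3.6]
gripper_width: 55.4
gripper_force: 25.0
```

```bash
python3 - <<'E'
from h import *
o=[]
for cam in("top","scene"):
    im,dp=optics.grab_frame(cam);np.save(cam+"1.npy",dp);cv2.imwrite(f"pics/{cam}1.png",im[:,:,::-1])
    x,y=proj(cam,[463,-324,160])[0].astype(int);o.append(cv2.resize(im[max(0,y-45):y+45,x-60:x+60,::-1],(400,300)))
cv2.imwrite("pics/g1.png",np.hstack(o));print(env.state()["gripper_width"],env.state()["torque"],env.state()["force"])
E
```

```text
55.5799677437123 [-0.1 -0.  -0.1] [ 0.3  0.2 -4.3]
```

View pics/g1.png

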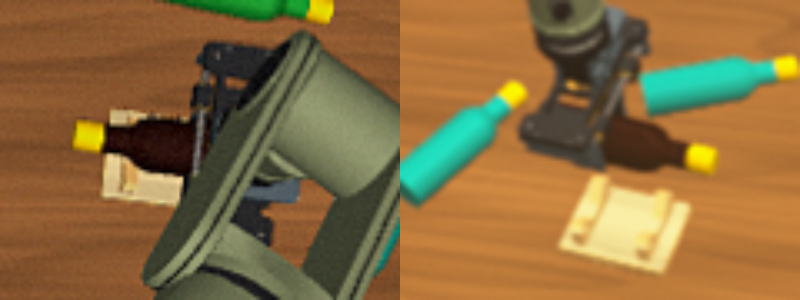

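The bottle is held level and clear of the rest. Now I carry it to above the jig.

>>> {"fn": "send_rows", "kwargs": {
  "targets": [
    [[0,0,0,0.01,0.09,0,1],[0,0,0,0.03,0.19,0,1],[0,0,0.01,0.03,0.19,0,1],[0,0,0.01,0.03,0.19,0,1],[0,0,0.01,0.03,0.19,0,1],[0,0,0.011,0.03,0.19,0,1],[0,0,0,0.03,0.19,0,1],[0,0,0,0.09,0.19,0,1],[0,0,0,0.13,0.17,0,1],[0,0,0,0.13,0.15,0,1],[0,0,0,0.11,0.1,0,1],[0,0,0,0.06,0.05,0,1]]
  ]
}}

```text
time_s: 5.8
ee_pos: [605.7, 56.8, 168.6]
ee_rot: [-179.9, -0.0, 86.3]
force: [-0.3, 0.2, -3.9]
gripper_width: 55.4
gripper_force: 25.0
```

>>> {"fn": "send_rows", "kwargs": {
  "targets": [
    [[0,0,0,0,0,0,1],[0,0,0,0,0,0,1]]
  ]
}}

```text
time_s: 6.0
ee_pos: [603.8, 54.0, 168.7]
ee_rot: [-179.8, 0.0, 86.2]
force: [0.2, 0.6, -3.3]
gripper_width: 55.9
gripper_force: 25.0
```

```bash
python3 - <<'E'
from h import *
o=[]
for cam in("top","scene"):
    im,dp=optics.grab_frame(cam);cv2.imwrite(f"pics/{cam}2.png",im[:,:,::-1])
    x,y=proj(cam,[604,130,110])[0].astype(int);o.append(cv2.resize(im[max(0,y-60):y+60,x-80:x+80,::-1],(400,300)))
    u,v=np.meshgrid(range(512),range(384));hsv=cv2.cvtColor(im,cv2.COLOR_RGB2HSV)
    m=(hsv[...,0]>20)&(hsv[...,0]<35)&(hsv[...,1]>180)&(hsv[...,2]>150)
    Y=cloud(cam,dp,m);Y=Y[(np.hypot(Y[:,0]-612,Y[:,1]-176)<50)&(Y[:,2]>100)]
    print(cam,len(Y),np.median(Y,0) if len(Y) else '')
cv2.imwrite("pics/g2.png",np.hstack(o));s=env.state();print(s["ee_pos"],s["ee_rot"],s["gripper_width"])
E
```

```text
top 42 [609.6 178.9 197.6]
scene 69 [618.2 171.6 198. ]
[603.8  53.2 169.4] [-179.9    0.    86.2] 55.45368280345068
```

View pics/g2.png

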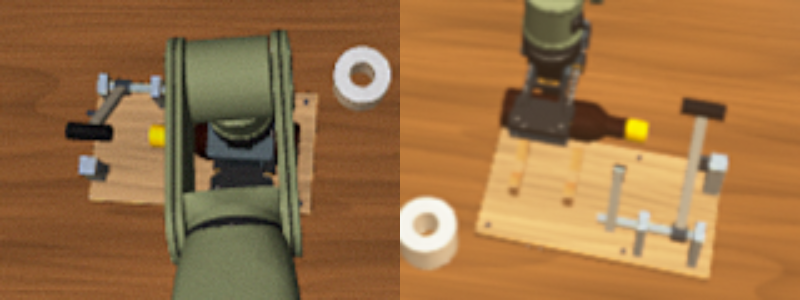

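The bottle is over the jig with its cap to the clamp side, and the clamp finger is up and clear. Lowering.

>>> {"fn": "send_rows", "kwargs": {
  "targets": [
    [[0,0,0,0,0,-0.08,1],[0,0,0,0,0,-0.12,1],[0,0,0,0,0,-0.12,1],[0,0,0,0,0,-0.12,1],[0,0,0,0,0,-0.06,1],[0,0,0,0,0,-0.03,1],[0,0,0,0,0,-0.02,1],[0,0,0,0,0,-0.01,1],[0,0,0,0,0,-0.01,1],[0,0,0,0,0,0,1]]
  ]
}}

```text
time_s: 7.1
ee_pos: [605.4, 53.6, 56.4]
ee_rot: [180.0, -0.0, 86.2]
force: [-0.2, -0.1, -3.3]
gripper_width: 55.7
gripper_force: 25.0
```

>>> {"fn": "send_rows", "kwargs": {
  "targets": [
    [[0,0,0,0,0,-0.01,1],[0,0,0,0,0,-0.01,1],[0,0,0,0,0,-0.01,1],[0,0,0,0,0,-0.01,1],[0,0,0,0,0,0,1]]
  ]
}}

```text
time_s: 7.6
ee_pos: [604.8, 53.6, 47.6]
ee_rot: [-180.0, 0.0, 86.2]
force: [-1.0, -0.2, -3.2]
gripper_width: 55.2
gripper_force: 25.0
```

>>> {"fn": "send_rows", "kwargs": {
  "targets": [
    [[0,0,0,0,0,-0.005,1],[0,0,0,0,0,-0.005,1],[0,0,0,0,0,0,1]]
  ]
}}

```text
time_s: 7.9
ee_pos: [605.2, 53.6, 47.1]
ee_rot: [180.0, -0.0, 86.2]
force: [-3.3, 0.3, 4.2]
gripper_width: 55.5
gripper_force: 25.0
```

Contact: the saddles now carry the bottle. Open and lift.

>>> {"fn": "send_rows", "kwargs": {
  "targets": [
    [[0,0,0,-0.004,0,0,1],[0,0,0,0,0,0,0.2],[0,0,0,0,0,0,0],[0,0,0,0,0,0,-1],[0,0,0,0,0,0,-1],[0,0,0,0,0,0,-1],[0,0,0,0,0,0,-1],[0,0,0,0,0,0,-1]]
  ]
}}

```text
time_s: 8.7
ee_pos: [604.3, 53.6, 45.8]
ee_rot: [-180.0, -0.0, 86.2]
force: [0.4, 0.4, 0.2]
gripper_width: 91.0
gripper_force: 0.0
```

>>> {"fn": "send_rows", "kwargs": {
  "targets": [
    [[0,0,0,0,0,0.08,-1],[0,0,0,0,0,0.15,-1],[0,0,0,0,0,0.2,-1],[0,0,0,0,0,0.2,-1],[0,0,0,0,0,0.2,-1],[0,0,0,-0.2,0,0.2,-1],[0,0,0,-0.2,0,0.2,-1],[0,0,0,-0.2,0,0.2,-1],[0,0,0,-0.2,0,0.1,1],[0,0,0,-0.2,0,0,1],[0,0,0,0,0,0,1],[0,0,0,0,0,0,1]]
  ]
}}

```text
time_s: 9.9
ee_pos: [418.0, 53.6, 338.6]
ee_rot: [179.9, -0.0, 86.2]
force: [-0.1, -0.2, -0.9]
gripper_width: 61.7
gripper_force: 0.0
```

```bash
python3 - <<'E'
from h import *
from scipy.optimize import least_squares
v,u=np.mgrid[:384,:512]
for cam in("top","scene"):
    im,dp=optics.grab_frame(cam);im=im[:,:,::-1].copy();cv2.imwrite(f"pics/{cam}3.png",im)
    x,y=proj(cam,[612,110,70])[0];near=np.hypot(u-x,v-y)<55
    hsv=cv2.cvtColor(im,cv2.COLOR_BGR2HSV)
    W=cloud(cam,dp,(im.max(2)<75)&near);W=W[(W[:,2]>45)&(W[:,2]<100)&(abs(W[:,0]-606)<45)&(W[:,1]<180)]
    Y=cloud(cam,dp,(hsv[...,0]>20)&(hsv[...,0]<35)&(hsv[...,1]>180)&(hsv[...,2]>130)&near);Y=Y[(Y[:,2]>50)&(Y[:,2]<100)]
    def f(p):
        d=np.array([np.sin(p[2]),np.cos(p[2]),0]);o=np.array([p[0],54,p[1]])
        s=(W-o)@d;w=np.interp(s,[60,82],[28,15])
        return np.r_[np.linalg.norm(np.cross(W-o,d),axis=1)-w,np.linalg.norm(np.cross(Y-o,d),axis=1)-15]
    p=least_squares(f,[605,63,.07],loss="soft_l1",f_scale=2).x
    d=np.array([np.sin(p[2]),np.cos(p[2]),0]);o=np.array([p[0],54,p[1]])
    print(cam,len(W),len(Y),p,np.degrees(p[2]),np.percentile((W-o)@d,[.5,2]),np.percentile((Y-o)@d,[2,50,98]) if len(Y) else '')
    c=cloud(cam,dp,np.hypot(u-proj(cam,[604,254,250])[0][0],v-proj(cam,[604,254,250])[0][1])<30);g=c[(c[:,2]>225)&(c[:,2]<275)];print("grip",len(g),np.median(g,0),g.min(0),g.max(0)) if len(g) else 0
s=env.state();print(s["ee_pos"],s["force"],s["gripper_width"],s["qpos"])
E
```

```text
top 598 54 [606.1  62.5   0.1] 3.8916253746652947 [-59.2 -57. ] [106.5 120.7 132.5]
grip 136 [603.6 252.8 255.6] [592.8 225.3 225.2] [623.7 281.9 261.4]
scene 183 41 [604.   63.7   0.1] 3.6291199740909956 [-56.2 -55.8] [113.2 122.6 131.3]
grip 146 [611.9 252.2 255.3] [593.7 225.1 225.3] [628.2 281.  266.2]
[419.1  53.6 337.7] [-0.1 -0.2 -0.2] 53.781055257557405 [ 5.7  0.8 93.8 -0.  85.4  9.5]
```

The bottle is seated at about (605, 54, 63), parallel to the jig, and the lever is still up. With shut fingers I now go above the lever grip at about (605, 254, 250).

>>> {"fn": "send_rows", "kwargs": {
  "targets": [
    [[0,0,0,0.155,0.167,0,1],[0,0,0,0.155,0.167,0,1],[0,0,0,0.155,0.167,0,1],[0,0,0,0.155,0.167,0,1],[0,0,0,0.155,0.167,0,1],[0,0,0,0.155,0.167,0,1],[0,0,0,0,0,-0.1,1],[0,0,0,0,0,-0.1,1],[0,0,0,0,0,-0.1,1],[0,0,0,0,0,0,1],[0,0,0,0,0,0,1]]
  ]
}}

```text
time_s: 11.1
ee_pos: [605.0, 254.1, 277.1]
ee_rot: [-179.9, 0.0, 86.2]
force: [0.1, -0.8, 0.9]
gripper_width: 0.4
gripper_force: 0.0
```

```bash
python3 - <<'E'
from h import *
im,dp=optics.grab_frame("scene");o=[]
x,y=proj("scene",[604,254,260])[0].astype(int);a=cv2.resize(im[y-45:y+45,x-60:x+60,::-1],(600,450),interpolation=cv2.INTER_CUBIC)
cv2.imwrite("pics/g3.png",a);s=env.state();print(s["ee_pos"],s["gripper_width"])
E
```

```text
[605.2 254.2 278.2] 0.4263710795519198
```

View pics/g3.png

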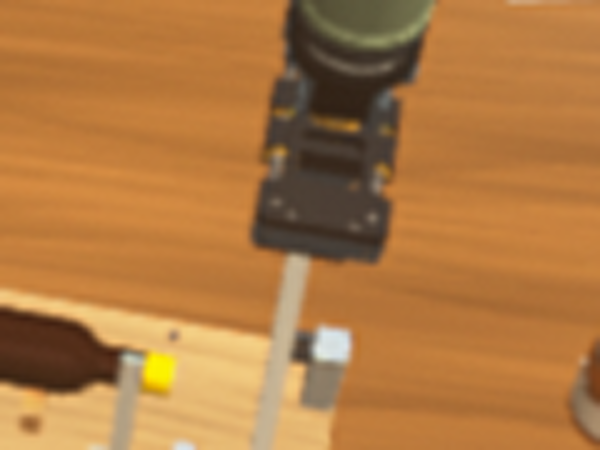

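The fingers are centred over the grip, with the bottle cap and clamp finger visible at the left. I press along the arc.

>>> {"fn": "send_rows", "kwargs": {
  "targets": [
    [[0,0,0,0,0,-0.095,1],[0,0,0,-0.076,0.005,-0.057,1],[0,0,0,-0.076,0.005,-0.057,1],[0,0,0,-0.064,0.004,-0.07,1],[0,0,0,-0.064,0.004,-0.07,1],[0,0,0,-0.048,0.003,-0.082,1],[0,0,0,-0.048,0.003,-0.082,1],[0,0,0,-0.031,0.002,-0.09,1],[0,0,0,-0.031,0.002,-0.09,1],[0,0,0,0,0,0,1]]
  ]
}}

```text
time_s: 12.15
ee_pos: [515.6, 260.0, 139.5]
ee_rot: [-179.9, -0.0, 86.2]
force: [-3.0, -0.2, 5.7]
gripper_width: 0.1
gripper_force: 2.4
```

>>> {"fn": "send_rows", "kwargs": {
  "targets": [
    [[0,0,0,-0.01,0.001,-0.09,1],[0,0,0,-0.006,0.001,-0.09,1],[0,0,0,0.003,0,-0.09,1],[0,0,0,0.006,0,-0.07,1],[0,0,0,0,0,-0.02,1],[0,0,0,0,0,-0.015,1],[0,0,0,0,0,0,1]]
  ]
}}

```text
time_s: 12.85
ee_pos: [516.6, 260.2, 65.1]
ee_rot: [179.9, -0.0, 86.2]
force: [-1.1, -0.1, -0.3]
gripper_width: 0.6
gripper_force: 0.0
```

```bash
python3 - <<'E'
from h import *
im,dp=optics.grab_frame("scene")
x,y=proj("scene",[560,200,60])[0].astype(int);a=cv2.resize(im[y-60:y+60,x-80:x+80,::-1],(600,450),interpolation=cv2.INTER_CUBIC)
cv2.imwrite("pics/g4.png",a);s=env.state();print(s["ee_pos"],s["force"])
E
```

```text
[516.3 260.1  65.1] [-0.8 -0.1 -0.4]
```

View pics/g4.png

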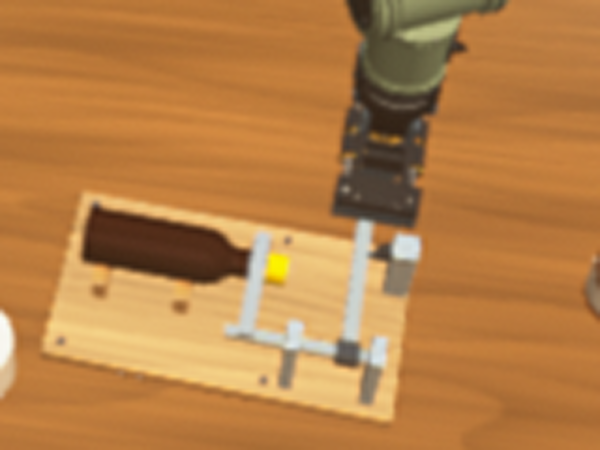

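The lever is down and the clamp finger lies across the neck. I push to the stop once more to be sure of the catch, then lift slowly.

>>> {"fn": "send_rows", "kwargs": {
  "targets": [
    [[0,0,0,0,0,-0.015,1],[0,0,0,0,0,-0.015,1],[0,0,0,0,0,0,1],[0,0,0,0,0,0,1]]
  ]
}}

```text
time_s: 13.3
ee_pos: [516.9, 260.2, 59.4]
ee_rot: [179.8, -0.1, 86.2]
force: [2.8, -1.9, 5.9]
gripper_width: 0.4
gripper_force: 2.7
```

>>> {"fn": "send_rows", "kwargs": {
  "targets": [
    [[0,0,0,0,0,-0.01,1],[0,0,0,0,0,-0.01,1],[0,0,0,0,0,0,1],[0,0,0,0,0,0,1]]
  ]
}}

```text
time_s: 13.7
ee_pos: [517.3, 260.2, 57.2]
ee_rot: [179.7, -0.1, 86.2]
force: [0.3, -2.6, 15.9]
gripper_width: 0.6
gripper_force: 7.6
```

At the stop (15.9 N). Lifting off, with a pause to check that the lever stays down.

>>> {"fn": "send_rows", "kwargs": {
  "targets": [
    [[0,0,0,0,0,0.03,1],[0,0,0,0,0,0.05,1],[0,0,0,0,0,0.1,1],[0,0,0,0,0,0.2,1],[0,0,0,-0.1,0,0.2,1],[0,0,0,-0.2,0,0.2,1],[0,0,0,-0.2,-0.1,0.2,1],[0,0,0,-0.1,-0.1,0.1,1],[0,0,0,0,0,0,1],[0,0,0,0,0,0,1],[0,0,0,0,0,0,1]]
  ]
}}

```text
time_s: 14.8
ee_pos: [406.5, 223.5, 258.0]
ee_rot: [-179.9, 0.0, 86.2]
force: [0.1, -0.2, 0.2]
gripper_width: 0.1
gripper_force: 0.0
```

```bash
python3 - <<'E'
from h import *
o=[]
for cam in("top","scene"):
    im,dp=optics.grab_frame(cam)
    x,y=proj(cam,[590,150,60])[0].astype(int);o.append(cv2.resize(im[y-60:y+60,x-80:x+80,::-1],(400,300),interpolation=cv2.INTER_CUBIC))
    v,u=np.mgrid[:384,:512];c=cloud(cam,dp,(np.hypot(u-x,v-y)<60)&(im.max(2)<70));g=c[np.hypot(c[:,0]-516,c[:,1]-260)<40];print(cam,len(g),np.median(g,0) if len(g) else '')
cv2.imwrite("pics/g5.png",np.hstack(o));s=env.state();print(s["ee_pos"],s["force"],s["time_s"])
E
```

```text
top 56 [494.9 240.3 377.9]
scene 37 [519.2 258.3  62.9]
[406.7 223.5 257.7] [ 0.5  0.1 -0.1] 14.9
```

View pics/g5.png

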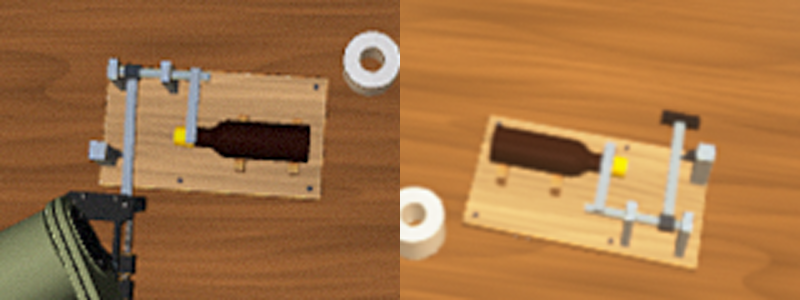

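The lever stays down by itself (grip top about 63 mm), the bottle is seated under the clamp finger, and the arm is clear. Handing in.

```bash
python3 -c "
from workcell import env
print(env.job_done())"
```

```text
the job is handed in; nothing more can be done
None
```

The bottle lies in the jig's saddles with its neck under the clamp finger, the catch holds the lever down by itself, and the arm is clear; I handed the job in at about 15 s, and no verdict came back.

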